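Strip the cutter from a sample mill with a left-hand nut

ROBOT

A 6-joint arm with a two-finger parallel gripper is mounted at the origin on the work surface. World frame = base frame: x ahead of the robot, y to its left, z up, the work surface at z = 0. Lengths are in mm, angles in rad, forces in N, time in s.
With the tool pointing down it reaches from about 400 to 925 mm from the base axis. Payload 12.5 kg.
Tool frame: the origin (TCP) lies on the front face of the gripper's body, between the roots of the fingers; the fingertips stand 78 mm ahead of it and the grasp point (between the pads) lies 59 mm ahead of it (env.nose_length is the distance from the TCP to the fingertips, in mm); z points along the fingers, y is the line along which they close (so a half turn about z gives the same grasp; the last joint's range is limited). The gripper opens to 95 mm and grips with 3 to 60 N. Pads are 20 mm wide; open, the fingers measure 119 mm over their backs; the gripper's body (75 mm by 180 mm) begins 59 mm behind the grasp point.
Start: joints at [1.145, 0.491, 1.559, -0, 1.092, -0.106], TCP at [196.466, 593.329, 292.261] pointing down, gripper open.
Joint ranges: [-3.1, 3.1], [-0.84, 2.19], [0.05, 2.79], [-1.13, 4.28], [0.06, 2.93], [-2.69, 2.69]. Speed limits (rad/s): [2.22, 2.22, 2.79, 3.14, 3.14, 3.14].

INTERFACE

Orientations are given as [roll, pitch, yaw] about the fixed x, y, z axes, in that order (R = Rz(yaw) Ry(pitch) Rx(roll)).
In Python, from cell import env gives the robot as it stands.
- The arm moves only by the tool jog_arm, never from a script. Its argument "motion" is a list of rows, each a list of 7 numbers: the turn, a rotation vector about the tool's x, y, z in degrees, then the shift along the tool's x, y, z in mm, then the finger opening in mm, from 0 to 95.1. In form: [[wx, wy, wz, x, y, z, hand], ...]. A call has 1 to 10 rows; each row shifts and turns the commanded pose from where the row before left it, along the tool's axes as they then stand; what a row does not reach is not made up. A row lasts 1/8 s, in which the tool goes at most 62.5 mm and 10.7 degrees, less where a joint would pass 70% of its speed; a pose out of reach is approached as far as the arm can. A call is refused whole if a number of a shift passes 62.5 or a number of a turn 10.7, either way. A call with a gripper value outside its range is refused whole. The fingers move at their own pace and stop on an object; the grip force is fixed at half the most. Time passes only in rows, so rows that do not move let the fingers close. It gives the time, the measured TCP pose, the force, the opening and the grip force at its end, in the units of the state.
- env.state(): the state, without advancing time (a new reading comes with each control period).
- env.read_camera(name): name is "scene" or "side" or "wrist"; returns a dict with "color" (480x640x3 uint8, red, green, blue), "z_map" (480x640 float32, mm along the optical axis (not along the pixel's ray), 0 where there is no reading), "camera_matrix" (3x3 intrinsics, pixels), "world_to_cam" (4x4, takes a point from world to camera coordinates). Camera axes: x right, y up, looking along -z (the intrinsics and any distortion apply to the point x, -y, -z); pixel columns grow to the right and rows downward; lengths in mm; the calibration is good to about 2 mm. The wrist camera is an equidistant fisheye: a pixel r from the principal point sees the ray r / f radians off the axis. A picture is of the moment at which its call begins.
- env.job_done(): hands the job in; it is judged then, once.
Trained networks look in the newest picture that a camera, given by its name, has taken for a name from the list of things; names that differ only in an ending like _2 or _b are one class to them, and where a whole thing is asked for, a point or a joint stands for the part that bears it (a point fixed in the world has none). Each returns a list of dicts, best first, with "score" (0 to 1); they miss things now and then, are a little off and sometimes report something else, mostly with a low value. They report only what shows in the picture. A call takes as long as a camera call. They do not tell look-alikes from the thing itself.
- env.recognise(camera, thing): "location" ([column, row] in pixels, amid what is visible of it).
The state is a dict: "t": time; "joints": joint angles; "qvel": joint speeds; "tau": joint torques, N m; "eef_pos": TCP position; "tcp_rot": TCP orientation; "ft_force": force on the tool from outside, world axes, zero at the start; "moment": the same for the moment, N m; "opening": opening from 0.0 (shut) to 1.0 (fully open); "grip_force": force on a finger pad.
Only numpy, scipy, OpenCV 4.12 (cv2) and the standard library are available. Lean on these libraries where they do the work, as an engineer would, in place of code of your own. Each camera call takes 0.05 s, during which the arm holds its last target. There are 200 camera calls.

TASK

Take the cutter off the sample mill for washing. Its hex nut has a left-hand thread: back it right off (it stays captive on the spindle), slide the slotted keeper plate out from under it by its tail and lay it flat in the shallow steel dish. Then lift the cutter straight up over the nut, set it down gently, hub up and flat, on the floor of the deep white tub, and leave the other things on the table where they are.

Things in the scene. Friction and masses are not known exactly. Their poses are not given: they have to be found in the camera images.
- spindle (a point): Sample mill, fixed: white box 190 x 190 mm, steel deck 70 mm above the table, vertical 16 mm spindle. Point on the spindle axis at deck height; z up. Stacked on the deck round the spindle: cutter (36 mm high), keeper plate on its hub (plate underside 106 mm above the table), nut on top. A 39 mm boss, 5 mm high, on the deck locates the cutter's bore.
- nut_grip (a point): Dark steel hex nut on the spindle, 30 mm across flats. Point at the middle of the hex, on its axis, at first about 130 mm above the table; z up, y square to a pair of flats (pairs every 60 degrees). The hex reaches 10 mm above and below the point; below it is a round nose 28 mm in diameter, 7.5 mm high. The keeper's lips end 14 mm below the point at first.
- nut (a joint): Turn of the nut, rad, + is clockwise from above. LEFT-HAND THREAD: clockwise loosens, rising 1.8 mm/rad; anticlockwise only tightens, to a stop at -0.15. Starts at 0 to 0.5, captive stop at 3.0; needs 0.15 N m, stays where left. Below about 2 its nose is caught behind the keeper's lips; backed off means beyond 2.4, best 2.7 to 2.95. Takes two or more grasps.
- keeper_tail (a point): Middle of the grip of the keeper's tail bar, 68 mm from the spindle axis, at first 104 mm above the table, tail roughly towards the robot. x along the tail outwards, z up. Tail 14 mm wide (y), 16 mm high (8 above and below), from 28 mm inwards to 16 mm outwards. With the nut backed off the keeper slides out level along +x; 60 mm clears the nut. Lying on a floor the point is 8 to 10 mm up.
- keeper_mid (a point): Middle of the keeper's overall length (112 mm along x), at the underside of its plate: 40 mm from keeper_tail towards the slot.
- cutter_hub (a point): Cutter, loose steel, about 450 g: toothed disc 110 mm across, 8 mm thick (teeth to 11), tubular hub 60 mm outside, bore 44 (nut passes), 36 mm high overall. Point on its axis, 18 mm above its underside; z up. Grip the hub across its outside, 12 to 36 mm above the underside. The nut's top stands up to 40 mm above the hub's top, inside the grip: lift straight up 80 mm or more.
- tub_in (a point): deep white plastic tub, fixed: 200 x 200 mm outside, 60 mm high, walls 4 mm. This point is the centre of its inner floor, about 4 mm above the table; x and y along its sides, z up. It stands left or right of the mill.
- dish_in (a point): shallow steel dish, fixed: 190 mm (x) by 160 mm (y) outside, 24 mm high, walls 3 mm. This point is the centre of its inner floor, about 3 mm above the table; x along its long side, z up. It stands on the other side of the mill from the tub.
- keeper: Keeper, loose aluminium, 110 g: plate 58 (x) x 56 x 6 mm, a 19 mm slot from its -x edge to the spindle, tail bar to +x; two lips 4 mm high stand on top on either side of the slot's mouth. Origin: where the spindle axis passes, at the plate's underside.
- cutter: the cutter; origin at the centre of its underside.
- jar_a: bystander: closed jar, 52 mm in diameter, 75 mm high; origin under its centre.
- jar_b: bystander: closed jar, 52 mm in diameter, 75 mm high; origin under its centre.
- mouse: bystander: white computer mouse 95 x 56 mm, 32 mm high; origin under its centre.
- spanner: bystander: spanner 160 mm long lying on the table in front of the mill.
Not all that is in view belongs to the job. Of the things like the keeper, leave any that is black or yellow; of the rest the smaller one is meant.

How it is judged:
By the outcome, as a careful person would: the job done as asked, in the order asked, and still so for the second after the job is handed in, with the robot touching nothing.
It also fails if it takes over 72 s, if anything falls off the work surface, if the arm or the gripper's body presses on something with over 40 N, if the wrist force passes 120 N, or if a joint passes its speed limit or range.

## Working session

There is one attempt and no reset: what is moved stays moved. The work goes in short steps, Python scripts to look and compute and a tool call to move; the robot and the scene stay as the last step left them, time stands still between calls to the robot, and variables do not carry over. Pictures are saved under pics/ and viewed, at most 10 in all, crops included, and the job is handed in when it is done.

Besides the shell and the picture viewer there is one more tool, called after "Request:" by a JSON object that holds its "fn" and its "kwargs", one argument or row to a line. jog_arm: Moves the arm, as the interface text tells. Its arguments: {"type":"object","properties":{"motion":{"type":"array"}},"required":["motion"]}

```bash
ls; mkdir -p pics
cat > h.py <<'E'
import numpy as np, cv2, pickle
from cell import env
def cam(n):
    c=env.read_camera(n); pickle.dump(c,open(f'{n}.pkl','wb')); return c
def cloud(c):
    K=np.array(c['camera_matrix']);T=np.linalg.inv(np.array(c['world_to_cam']));z=c['z_map']
    v,u=np.mgrid[0:480,0:640]
    x=(u-K[0,2])/K[0,0]*z;y=(v-K[1,2])/K[1,1]*z
    P=np.stack([x,-y,-z,np.ones_like(z)],-1)@T.T
    P=P[...,:3];P[z<=0]=np.nan;return P
E
python3 - <<'E'
from h import *
ims=[]
for n in ['scene','side']:
    c=cam(n);P=cloud(c)
    cv2.imwrite(f'pics/{n}0.png',c['color'][...,::-1])
    print(n,np.linalg.inv(c['world_to_cam'])[:3].round(2).tolist(),np.array(c['camera_matrix']).round(1).tolist())
    for t in ['nut','keeper','keeper_tail','cutter','cutter_hub','tub_in','dish_in','spindle','nut_grip','jar_a','mouse','spanner']:
        for r in env.recognise(n,t)[:3]:
            u,v=np.round(r['location']).astype(int); print(t,round(r['score'],2),u,v,P[min(v,479),min(u,639)].round(0))
E
```

```text
pics
scene [[0.82, -0.45, 0.36, 969.61], [0.58, 0.64, -0.51, -629.86], [-0.0, 0.62, 0.78, 1076.79]] [[560.6, 0.0, 320.0], [0.0, 560.6, 234.2], [0.0, 0.0, 1.0]]
nut 0.78 360 243 [618.  10. 139.]
nut 0.22 361 282 [650. -30.  67.]
keeper 0.8 474 252 [806. 227.  14.]
keeper 0.78 346 251 [595.  -8. 112.]
keeper 0.72 135 275 [ 196. -280.   11.]
keeper_tail 0.93 296 147 [246. 274.  16.]
keeper_tail 0.8 347 246 [588.   6. 110.]
keeper_tail 0.79 471 253 [802. 217.  18.]
cutter 0.78 353 267 [619. -14.  80.]
cutter_hub 0.6 357 266 [627. -11.  87.]
cutter_hub 0.56 314 362 [ 677. -242.   71.]
tub_in 0.81 195 353 [ 443. -343.    5.]
dish_in 0.64 384 164 [472. 371.   1.]
spindle 0.6 363 280 [652. -25.  70.]
nut_grip 0.51 360 242 [618.   9. 143.]
jar_a 0.97 420 220 [670. 196.  69.]
jar_a 0.78 314 363 [ 678. -242.   68.]
mouse 0.78 248 262 [ 398. -113.   34.]
mouse 0.45 194 353 [ 438. -343.    0.]
spanner 0.93 305 211 [398. 107.   5.]
side [[0.85, 0.38, -0.36, 8.43], [-0.52, 0.64, -0.57, -793.21], [0.01, 0.67, 0.74, 1136.81]] [[559.7, 0.0, 319.3], [0.0, 559.7, 236.0], [0.0, 0.0, 1.0]]
nut 0.55 351 208 [605.  14. 140.]
keeper 0.93 187 224 [256. 292.  19.]
keeper 0.91 368 168 [816. 229.  19.]
keeper 0.9 341 219 [577.  16. 113.]
keeper_tail 0.82 342 221 [577.  12. 110.]
keeper_tail 0.76 186 227 [249. 280.  21.]
keeper_tail 0.75 265 407 [ 194. -287.   14.]
cutter_hub 0.71 352 228 [596.  -8.  92.]
tub_in 0.6 379 368 [ 459. -333.    2.]
dish_in 0.77 250 186 [479. 354.   5.]
dish_in 0.73 346 218 [592.  15. 109.]
spindle 0.73 356 238 [592. -33.  79.]
nut_grip 0.59 350 207 [603.  17. 142.]
jar_a 0.79 424 287 [ 646. -243.   74.]
jar_a 0.59 327 183 [651. 199.  58.]
jar_a 0.44 345 220 [583.   7. 114.]
mouse 0.88 299 306 [ 379. -110.   31.]
spanner 0.77 265 253 [393.  94.  12.]
```

View pics/scene0.png

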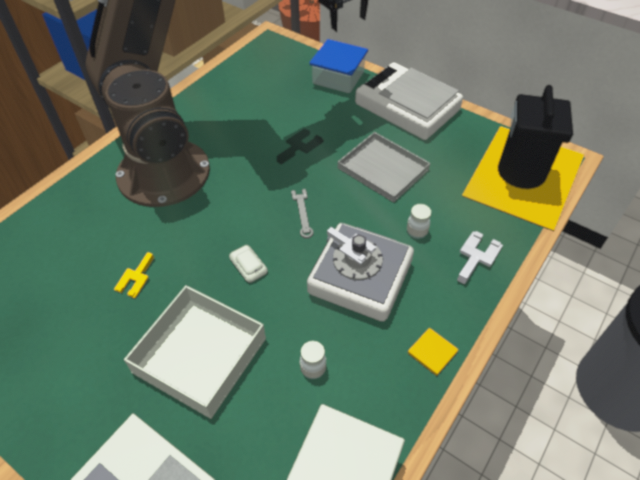

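Run:
```python
import cv2,pickle
import numpy as np
c=pickle.load(open('side.pkl','rb'))['color'][...,::-1];d=pickle.load(open('scene.pkl','rb'))['color'][...,::-1]
a=cv2.resize(c[170:280,290:410],(480,440),interpolation=3)
b=cv2.resize(d[200:310,290:410],(480,440),interpolation=3)
cv2.imwrite('pics/crop1.png',cv2.resize(np.hstack([b,a]),(800,366)))
```

```text
(no output)
```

View pics/crop1.png

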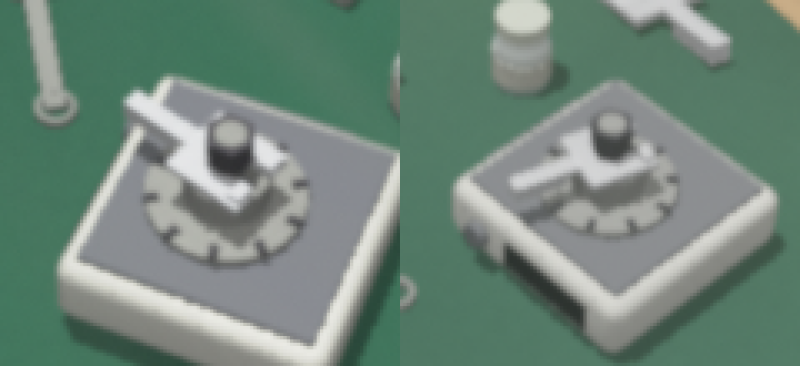

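The silver keeper on the mill is at (346,246). The look-alikes are black (300,147), yellow (135,275) and a larger silver one lying loose (480,255). The one meant is under the nut on the mill, as the crop confirms. Next I fit the geometry.

Run:
```python
from h import *
W=[];C=[]
for n in ['scene','side']:
    c=pickle.load(open(n+'.pkl','rb'));P=cloud(c)
    p=P.reshape(-1,3);col=c['color'].reshape(-1,3).astype(int);ok=~np.isnan(p[:,0]);p=p[ok];col=col[ok]
    def box(x0,x1,y0,y1,z0,z1): return p[(p[:,0]>x0)&(p[:,0]<x1)&(p[:,1]>y0)&(p[:,1]<y1)&(p[:,2]>z0)&(p[:,2]<z1)]
    def rect(q,t): 
        r=cv2.minAreaRect(q[:,:2].astype(np.float32)); print(n,t,len(q),[np.round(a,1) for a in r], 'zmed',np.median(q[:,2]).round(1))
    rect(box(480,760,-140,130,66,76),'mill deck')
    q=box(480,760,-140,130,134,170);rect(q,'nuttop');print(q.mean(0),np.percentile(q[:,2],[5,50,95]))
    q=box(480,760,-140,130,106,125);rect(q,'keeper')
    rect(box(300,600,-480,-200,53,66),'tubrim')
    rect(box(330,620,250,480,18,30),'dishrim')
    rect(box(340,440,-160,-60,20,40),'mouse')
    q=box(400,520,300,420,-5,10);print('dish floor',np.median(q[:,2]))
    q=box(400,500,-380,-300,-5,15);print('tub floor',np.median(q[:,2]))
    q=box(460,500,-140,130,-10,10);print('table',np.median(q[:,2]))
```

```text
scene mill deck 2903 [array([622.5,  14.1]), array([169.2, 170.7]), np.float64(11.9)] zmed 69.6
scene nuttop 157 [array([611.4,  13.7]), array([27.9, 36.3]), np.float64(32.9)] zmed 139.6
[612.58905241  11.84395285 139.63918624] [135.72270918 139.57141189 142.91693933]
scene keeper 518 [array([583.5,  14.6]), array([ 58.6, 113.3]), np.float64(85.7)] zmed 111.6
scene tubrim 1025 [array([ 450.1, -339.5]), array([203.7, 202. ]), np.float64(6.5)] zmed 57.9
scene dishrim 449 [array([476.9, 352.9]), array([165.4, 195.2]), np.float64(83.9)] zmed 22.0
scene mouse 541 [array([ 387.6, -107.2]), array([50.1, 90.2]), np.float64(70.8)] zmed 28.8
dish floor 2.6665496373389033
tub floor 2.9086701152139085
table -0.4710346902556921
side mill deck 1781 [array([618.9,  11.5]), array([179.4, 179.2]), np.float64(11.4)] zmed 70.5
side nuttop 109 [array([610.8,  14.2]), array([35.6, 32.3]), np.float64(30.1)] zmed 140.9
[610.83701918  12.97683149 140.4204204 ] [135.46739938 140.89321386 144.02191041]
side keeper 391 [array([583.8,  17.7]), array([ 60.1, 112.5]), np.float64(80.6)] zmed 112.3
side tubrim 947 [array([ 451.4, -338.2]), array([204. , 202.8]), np.float64(6.6)] zmed 58.6
side dishrim 406 [array([477.9, 355.5]), array([170.4, 192. ]), np.float64(83.4)] zmed 22.5
side mouse 553 [array([ 386. , -106.2]), array([52. , 89.6]), np.float64(67.4)] zmed 29.4
dish floor 3.872265041601622
tub floor 3.9964177635088163
table 0.528542348669589
```

```bash
cat >> h.py <<'E'
from scipy.spatial.transform import Rotation as Ro
def st():
    s=env.state(); return s,np.array(s['eef_pos']),Ro.from_euler('xyz',s['tcp_rot']).as_matrix()
def todo(p,yaw=None):  # shift in tool axes; yaw = world direction of tool x (deg)
    s,e,R=st(); print('t',round(s['t'],2),'tcp',e.round(1),'xdir',np.degrees(np.arctan2(R[1,0],R[0,0])).round(2),'ydir',np.degrees(np.arctan2(R[1,1],R[0,1])).round(2),'tilt z',R[:,2].round(4),'F',np.round(s['ft_force'],1))
    print('tool shift',(R.T@(np.array(p)-e)).round(1))
E
python3 - <<'E'
from h import *
todo([611.5,13,300])
s,e,R=st();print(s,env.nose_length)
c=cam('wrist');T=np.linalg.inv(c['world_to_cam']);print((R.T@(T[:3,3]-e)).round(1),(R.T@T[:3,:3]).round(2),c['camera_matrix'])
E
```

```text
t 1.3 tcp [196.5 593.3 292.3] xdir 161.68 ydir 71.68 tilt z [ 0.e+00  1.e-04 -1.e+00] F [0.7 0.1 0.4]
tool shift [-576.4 -420.4   -7.8]
{'t': 1.3, 'joints': array([ 1.14537881e+00,  4.90895146e-01,  1.55890862e+00,  1.19754221e-05,
        1.09170250e+00, -1.05593607e-01]), 'qvel': array([0.00069103, 0.00207957, 0.0008935 , 0.00011408, 0.00156212,
       0.00170564]), 'tau': array([ 1.70128897e-03, -6.12482142e+01, -2.58433360e+01,  6.92974054e-02,
        4.45557036e-02, -2.69650934e-05]), 'eef_pos': array([196.47475411, 593.32123788, 292.26098562]), 'tcp_rot': array([ 3.14150563e+00, -1.46329279e-06,  2.82176323e+00]), 'ft_force': array([0.65121491, 0.11690972, 0.36659457]), 'moment': array([-0.01943865,  0.01291936, -0.0252689 ]), 'grip_force': 0.0, 'opening': 0.999676344151901} 77.60000000000001
[ 65.1   1.7 -92.9] [[-0.    0.97  0.24]
 [ 1.    0.    0.  ]
 [ 0.    0.24 -0.97]] [[371.64829954   0.         318.00120209]
 [  0.         371.64829954 237.68110622]
 [  0.           0.           1.        ]]
```

Request:
{"fn": "jog_arm", "kwargs": {
  "motion": [
    [0, 0, 0, -20, -15, 0, 95],
    [0, 0, 0, -41, -30, 0, 95],
    [0, 0, 0, -41, -30, 0, 95],
    [0, 0, 0, -41, -30, 0, 95],
    [0, 0, 0, -41, -30, 0, 95],
    [0, 0, 0, -41, -30, 0, 95],
    [0, 0, 0, -41, -30, 0, 95],
    [0, 0, 0, -41, -30, 0, 95],
    [0, 0, 0, -41, -30, 0, 95],
    [0, 0, 0, -41, -30, 0, 95]
  ]
}}

```text
t: 2.6
eef_pos: [477.0, 199.0, 292.4]
tcp_rot: [3.141, 0.0, 2.822]
ft_force: [1.0, 1.2, 0.3]
opening: 0.995
grip_force: 0.0
```

Request:
{"fn": "jog_arm", "kwargs": {
  "motion": [
    [0, 0, 0, -41, -30, 0, 95],
    [0, 0, 0, -41, -30, 0, 95],
    [0, 0, 0, -41, -30, 0, 95],
    [0, 0, 0, -41, -30, 10, 95],
    [0, 0, 0, -20, -15, 20, 95],
    [0, 0, 0, 0, 0, 0, 95]
  ]
}}

```text
t: 3.35
eef_pos: [608.5, 13.1, 260.7]
tcp_rot: [-3.141, -0.002, 2.82]
ft_force: [-0.4, 0.4, -0.8]
opening: 0.998
grip_force: 0.0
```

Run:
```python
from h import *
todo([611.5,13,255]); c=cam('wrist'); cv2.imwrite('pics/w1.png',c['color'][...,::-1])
for t in ['nut','keeper_tail','keeper','cutter']: print(t,[(np.round(r['location']),round(r['score'],2)) for r in env.recognise('wrist',t)[:2]])
```

```text
t 3.35 tcp [608.5  13.1 260.7] xdir 161.55 ydir 71.55 tilt z [-2.5e-03  3.0e-04 -1.0e+00] F [-0.4  0.4 -0.8]
tool shift [-2.9  0.8  5.7]
nut []
keeper_tail [(array([303., 223.]), 0.78), (array([3., 9.]), 0.46)]
keeper [(array([305., 225.]), 0.87), (array([0., 8.]), 0.6)]
cutter [(array([324., 205.]), 0.89), (array([137.,  50.]), 0.4)]
```

View pics/w1.png

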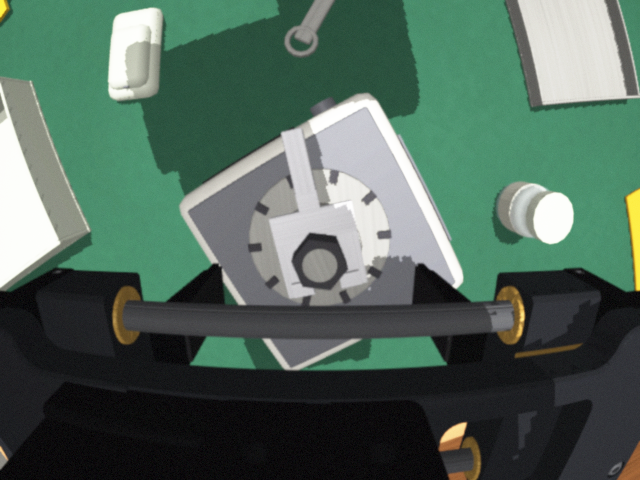

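The nut is centred at about (320,262), with the tail running up to (293,135). I'll rectify the image to the nut-top plane and the plate plane.

```bash
cat >> h.py <<'E'
def ortho(c,z,cx,cy,half,s):
    # image: right=+x world, up=+y world
    n=int(2*half/s); j,i=np.meshgrid(np.arange(n),np.arange(n))
    X=cx-half+j*s; Y=cy+half-i*s
    P=np.stack([X,Y,np.full_like(X,z),np.ones_like(X)],-1)@np.array(c['world_to_cam']).T
    x,y,w=P[...,0],-P[...,1],-P[...,2]; K=np.array(c['camera_matrix'])
    r=np.hypot(x,y);k=np.arctan2(r,w)/np.maximum(r,1e-9)
    return cv2.remap(c['color'],(K[0,0]*k*x+K[0,2]).astype(np.float32),(K[1,1]*k*y+K[1,2]).astype(np.float32),cv2.INTER_CUBIC)
E
python3 - <<'E'
from h import *
c=pickle.load(open('wrist.pkl','rb'))
a=ortho(c,140,611.5,13,25,0.125); b=ortho(c,112,580,13,62.5,0.3125)
g=a.mean(2); m=((g<75)*255).astype(np.uint8)
m=cv2.morphologyEx(m,cv2.MORPH_OPEN,np.ones((5,5)))
cs,_=cv2.findContours(m,cv2.RETR_EXTERNAL,cv2.CHAIN_APPROX_NONE);k=max(cs,key=cv2.contourArea)
h=cv2.convexHull(k);ap=cv2.approxPolyDP(h,12,True)[:,0]
print('hull area mm2',cv2.contourArea(h)/64,(ap*0.125+[611.5-25,0]).tolist())
w=[[611.5-25+u*.125,13+25-v*.125] for u,v in ap];print(np.round(w,1).tolist())
for i in range(len(w)): 
    d=np.subtract(w[(i+1)%len(w)],w[i]);print(np.hypot(*d).round(1),np.degrees(np.arctan2(d[1],d[0])).round(1),np.degrees(np.arctan2(d[1],d[0])).round(1)%60)
a=a.copy();cv2.drawContours(a,[h],-1,(255,0,0),1);cv2.drawMarker(a,(200,200),(0,255,0))
cv2.imwrite('pics/o1.png',np.hstack([a,b])[...,::-1])
E
```

```text
hull area mm2 844.5 [[619.5, 9.0], [628.75, 22.375], [621.375, 37.25], [604.375, 38.25], [592.0, 23.25], [598.75, 9.375]]
[[619.5, 29.0], [628.8, 15.6], [621.4, 0.8], [604.4, -0.2], [592.0, 14.8], [598.8, 28.6]]
16.3 -55.3 4.700000000000003
16.6 -116.4 3.5999999999999943
17.0 -176.6 3.4000000000000057
19.4 129.5 9.5
15.4 64.1 4.099999999999994
20.8 1.0 1.0
```

View pics/o1.png

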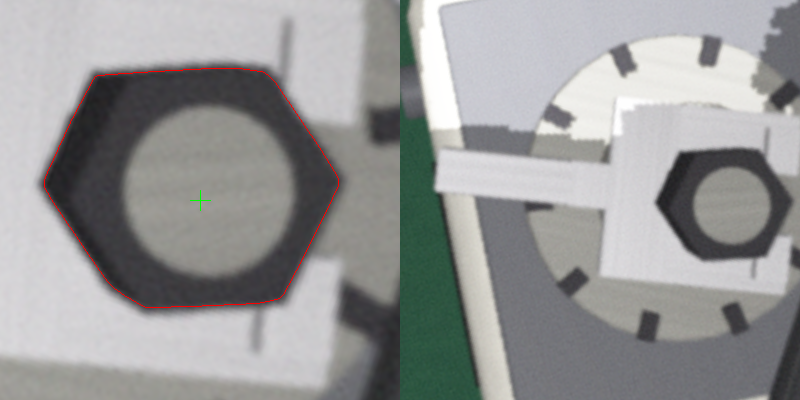

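Request:
{"fn": "jog_arm", "kwargs": {
  "motion": [
    [0, 0, -7.4, 0, 0, 0, 95],
    [0, 0, -7.4, 0, 0, 0, 95],
    [0, 0, -7.2, 0, 0, 0, 95],
    [0, 0, 0, 0, 0, 0, 95],
    [0, 0, 0, 0, 0, 0, 95]
  ]
}}

```text
t: 4.22
eef_pos: [608.3, 14.9, 262.7]
tcp_rot: [3.142, 0.001, -3.08]
ft_force: [-0.0, -0.2, -0.6]
opening: 1.0
grip_force: 0.0
```

Run:
```python
from h import *
todo([611.7,14.2,196.5]); print(st()[0]['joints'])
```

```text
t 4.22 tcp [608.3  14.9 262.7] xdir -176.45 ydir 93.55 tilt z [ 6.e-04  0.e+00 -1.e+00] F [-0.  -0.2 -0.6]
tool shift [-3.3 -0.9 66.2]
[-8.40206779e-02  4.97303492e-01  1.63551424e+00  1.21207223e-04
  1.00814766e+00 -1.71692426e+00]
```

Request:
{"fn": "jog_arm", "kwargs": {
  "motion": [
    [0, 0, 0, -3.3, -0.9, 15, 95],
    [0, 0, 0, 0, 0, 20, 95],
    [0, 0, 0, 0, 0, 20, 95],
    [0, 0, 0, 0, 0, 11.2, 95],
    [0, 0, 0, 0, 0, 0, 60],
    [0, 0, 0, 0, 0, 0, 40],
    [0, 0, 0, 0, 0, 0, 20],
    [0, 0, 0, 0, 0, 0, 20],
    [0, 0, 0, 0, 0, 0, 20]
  ]
}}

```text
t: 5.35
eef_pos: [611.8, 13.8, 196.3]
tcp_rot: [3.142, 0.0, -3.077]
ft_force: [0.2, -0.4, -0.6]
opening: 0.528
grip_force: 0.0
```

Run:
```python
from h import *
todo([611.7,14.2,196.5]); s=st()[0];print(s['opening']*95.1,s['grip_force'],s['moment'])
```

```text
t 5.35 tcp [611.8  13.8 196.3] xdir -176.32 ydir 93.68 tilt z [ 4.e-04  0.e+00 -1.e+00] F [ 0.2 -0.4 -0.6]
tool shift [ 0.   0.4 -0.2]
50.241210521008895 0.0 [ 0.02368948 -0.02216658  0.00869633]
```

Request:
{"fn": "jog_arm", "kwargs": {
  "motion": [
    [0, 0, 0, 0, 0, 0, 20],
    [0, 0, 0, 0, 0, 0, 20],
    [0, 0, 0, 0, 0, 0, 20],
    [0, 0, 0, 0, 0, 0, 20],
    [0, 0, 0, 0, 0, 0, 20]
  ]
}}

```text
t: 5.98
eef_pos: [611.8, 13.3, 196.1]
tcp_rot: [-3.141, 0.0, -3.077]
ft_force: [-0.4, -5.9, 2.5]
opening: 0.314
grip_force: 30.0
```

Run:
```python
from h import *
todo([611.7,14.2,196.5]); s=st()[0];print(s['opening']*95.1,s['grip_force'],s['moment'])
```

```text
t 5.97 tcp [611.8  13.3 196.1] xdir -176.32 ydir 93.68 tilt z [ 2.e-04 -6.e-04 -1.e+00] F [-0.4 -5.9  2.5]
tool shift [ 0.   0.9 -0.4]
29.82577980800878 29.999563022574876 [-0.88280805  0.120209    0.05358345]
```

Request:
{"fn": "jog_arm", "kwargs": {
  "motion": [
    [0, 0, 0, 0, -0.8, 0, 20],
    [0, 0, 5, 0, 0, -0.15, 20],
    [0, 0, 8, 0, 0, -0.25, 20],
    [0, 0, 8, 0, 0, -0.25, 20],
    [0, 0, 8, 0, 0, -0.25, 20],
    [0, 0, 8, 0, 0, -0.25, 20],
    [0, 0, 8, 0, 0, -0.25, 20],
    [0, 0, 0, 0, 0, 0, 20]
  ]
}}

```text
t: 6.98
eef_pos: [611.7, 12.8, 197.5]
tcp_rot: [-3.141, 0.0, 2.421]
ft_force: [-1.2, -5.3, 2.2]
opening: 0.313
grip_force: 30.0
```

Run:
```python
from h import *
todo([611.7,13.3,196.5]); s=st()[0];print(s['opening']*95.1,s['grip_force'],s['moment'])
```

```text
t 6.97 tcp [611.7  12.8 197.5] xdir 138.72 ydir 48.72 tilt z [-0.e+00 -1.e-04 -1.e+00] F [-1.2 -5.3  2.2]
tool shift [0.3 0.3 1. ]
29.78823293235894 30.000809472694527 [-0.81364993  0.19056167 -0.12176038]
```

Request:
{"fn": "jog_arm", "kwargs": {
  "motion": [
    [0, 0, 8, 0, 0, -0.25, 20],
    [0, 0, 8, 0, 0, -0.25, 20],
    [0, 0, 8, 0, 0, -0.25, 20],
    [0, 0, 8, 0, 0, -0.25, 20],
    [0, 0, 8, 0, 0, -0.25, 20],
    [0, 0, 8, 0, 0, -0.25, 20],
    [0, 0, 8, 0, 0, -0.25, 20],
    [0, 0, 8, 0, 0, -0.25, 20],
    [0, 0, 8, 0, 0, -0.25, 20],
    [0, 0, 8, 0, 0, -0.25, 20]
  ]
}}

```text
t: 8.22
eef_pos: [611.2, 12.7, 199.9]
tcp_rot: [-3.14, 0.001, 1.024]
ft_force: [-4.7, -5.7, 4.2]
opening: 0.316
grip_force: 30.0
```

Run:
```python
from h import *
todo([611.7,13.3,196.5]); s=st()[0];print(s['opening']*95.1,s['grip_force'],s['moment'],s['joints'])
```

```text
t 8.22 tcp [611.2  12.7 199.9] xdir 58.66 ydir -31.34 tilt z [-1.7e-03 -6.0e-04 -1.0e+00] F [-4.7 -5.7  4.2]
tool shift [0.8 0.1 3.4]
30.09025861719738 29.9974419883074 [-1.22369189  0.94549925  0.17201173] [-8.70797307e-02  5.74378784e-01  1.68741461e+00 -9.36259770e-04
  8.81449906e-01  4.60528595e-01]
```

Request:
{"fn": "jog_arm", "kwargs": {
  "motion": [
    [0, 0, 5, 0, 0, -0.15, 20],
    [0, 0, 5, 0, 0, -0.15, 20],
    [0, 0, 5, 0, 0, -0.15, 20],
    [0, 0, 5, 0, 0, -0.15, 20],
    [0, 0, 0, 0, 0, 0, 20],
    [0, 0, 0, 0, 0, 0, 20]
  ]
}}

```text
t: 8.98
eef_pos: [611.1, 12.7, 200.6]
tcp_rot: [-3.141, 0.002, 0.679]
ft_force: [-6.3, -5.4, 5.6]
opening: 0.317
grip_force: 30.0
```

Run:
```python
from h import *
todo([611.7,13.3,196.5]); s=st()[0];print(s['opening']*95.1,s['grip_force'],s['moment'])
```

```text
t 8.97 tcp [611.1  12.7 200.6] xdir 38.89 ydir -51.11 tilt z [-1.9e-03 -4.0e-04 -1.0e+00] F [-6.3 -5.4  5.6]
tool shift [ 0.9 -0.1  4.1]
30.148629672640176 30.00074614828918 [-1.15496081  1.04194528 -0.15508192]
```

Request:
{"fn": "jog_arm", "kwargs": {
  "motion": [
    [0, 0, 3, 0, 0, -0.1, 20],
    [0, 0, 0, 0, 0, 0, 20],
    [0, 0, 0, 0, 0, 0, 20]
  ]
}}

```text
t: 9.35
eef_pos: [611.1, 12.7, 200.7]
tcp_rot: [-3.141, 0.002, 0.627]
ft_force: [-6.1, -5.0, 4.9]
opening: 0.312
grip_force: 30.0
```

Run:
```python
from h import *
todo([611.7,13.3,196.5]); s=st()[0];print(s['opening']*95.1,s['grip_force'],s['moment'])
```

```text
t 9.35 tcp [611.1  12.7 200.7] xdir 35.9 ydir -54.1 tilt z [-2.e-03 -4.e-04 -1.e+00] F [-6.1 -5.   4.9]
tool shift [ 0.9 -0.1  4.2]
29.636844244529037 30.0005025077553 [-1.14648844  1.10889563  0.03255332]
```

Request:
{"fn": "jog_arm", "kwargs": {
  "motion": [
    [0, 0, 4, 0, 0, -0.1, 20],
    [0, 0, 0, 0, 0, 0, 20],
    [0, 0, 0, 0, 0, 0, 20]
  ]
}}

```text
t: 9.72
eef_pos: [611.0, 12.8, 200.8]
tcp_rot: [-3.141, 0.002, 0.557]
ft_force: [-6.2, -4.8, 5.6]
opening: 0.316
grip_force: 30.0
```

Run:
```python
from h import *
todo([611.7,13.3,196.5]); s=st()[0];print(s['opening']*95.1,s['grip_force'],s['moment'])
```

```text
t 9.72 tcp [611.   12.8 200.8] xdir 31.9 ydir -58.1 tilt z [-2.e-03 -4.e-04 -1.e+00] F [-6.2 -4.8  5.6]
tool shift [ 0.9 -0.1  4.3]
30.00416585630723 30.00067059241701 [-1.09490369  1.19013026 -0.01418066]
```

Request:
{"fn": "jog_arm", "kwargs": {
  "motion": [
    [0, 0, 3, 0, 0, -0.1, 20],
    [0, 0, 0, 0, 0, 0, 20],
    [0, 0, 0, 0, 0, 0, 20]
  ]
}}

```text
t: 10.1
eef_pos: [611.0, 12.8, 200.9]
tcp_rot: [-3.141, 0.002, 0.505]
ft_force: [-6.8, -6.4, 4.7]
opening: 0.309
grip_force: 30.0
```

Run:
```python
from h import *
todo([611.7,13.3,196.5]); s=st()[0];print(s['opening']*95.1,s['grip_force'],s['moment'])
```

```text
t 10.1 tcp [611.   12.8 200.9] xdir 28.91 ydir -61.09 tilt z [-2.1e-03 -3.0e-04 -1.0e+00] F [-6.8 -6.4  4.7]
tool shift [ 0.9 -0.1  4.4]
29.400151562389574 30.00076433745562 [-1.10593833  1.20936634  0.05902319]
```

Request:
{"fn": "jog_arm", "kwargs": {
  "motion": [
    [0, 0, 0, 0, 0, 0, 60],
    [0, 0, 0, 0, 0, 0, 80],
    [0, 0, 0, 0, 0, 0, 95],
    [0, 0, 0, 0, 0, 0, 95],
    [0, 0, 0, 0, 0, -20, 95],
    [0, 0, 8, 0, 0, -30, 95],
    [0, 0, 8, 0, 0, -30, 95],
    [0, 0, 8, 0, 0, 0, 95],
    [0, 0, 8, 0, 0, 0, 95],
    [0, 0, 2, 0, 0, 0, 95]
  ]
}}

```text
t: 11.35
eef_pos: [611.8, 13.1, 280.9]
tcp_rot: [-3.141, -0.0, -0.093]
ft_force: [0.4, 0.0, -0.2]
opening: 1.001
grip_force: 0.0
```

Request:
{"fn": "jog_arm", "kwargs": {
  "motion": [
    [0, 0, 0, 0, 0, 0, 95],
    [0, 0, 0, 0, 0, 0, 95]
  ]
}}

```text
t: 11.6
eef_pos: [611.8, 13.0, 280.7]
tcp_rot: [-3.141, 0.0, -0.091]
ft_force: [-0.2, -0.4, -0.1]
opening: 1.001
grip_force: 0.0
```

Run:
```python
from h import *
todo([544,19,163]); c=cam('wrist')
a=ortho(c,145,611.5,13,25,0.125); b=ortho(c,112,572,13,62.5,0.3125)
cv2.imwrite('pics/o2.png',np.hstack([a,b])[...,::-1])
```

```text
t 11.6 tcp [611.8  13.  280.7] xdir -5.21 ydir -95.21 tilt z [-1.e-04  1.e-04 -1.e+00] F [-0.2 -0.4 -0.1]
tool shift [-68.    0.2 117.7]
```

View pics/o2.png

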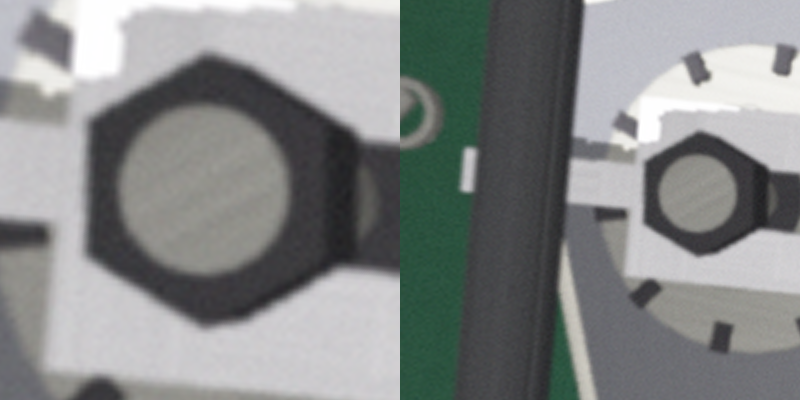

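Request:
{"fn": "jog_arm", "kwargs": {
  "motion": [
    [0, 0, 0, -20, -0.6, 0, 50],
    [0, 0, 0, -30, 0, 0, 50],
    [0, 0, 0, -18.5, 0, 10, 50],
    [0, 0, 0, 0, 0, 30, 50],
    [0, 0, 0, 0, 0, 30, 50],
    [0, 0, 0, 0, 0, 30, 50],
    [0, 0, 0, 0, 0, 17.7, 50],
    [0, 0, 0, 0, 0, 0, 50]
  ]
}}

```text
t: 12.65
eef_pos: [543.3, 20.0, 162.2]
tcp_rot: [-3.142, 0.002, -0.092]
ft_force: [-0.8, -0.2, 0.8]
opening: 0.527
grip_force: 0.0
```

Request:
{"fn": "jog_arm", "kwargs": {
  "motion": [
    [0, 0, 0, 0, 0, 0, 5],
    [0, 0, 0, 0, 0, 0, 5],
    [0, 0, 0, 0, 0, 0, 5],
    [0, 0, 0, 0, 0, 0, 5],
    [0, 0, 0, 0, 0, 0, 5],
    [0, 0, 0, 0, 0, 0, 5],
    [0, 0, 0, 0, 0, 0, 5]
  ]
}}

```text
t: 13.52
eef_pos: [543.7, 20.0, 163.3]
tcp_rot: [-3.142, -0.0, -0.093]
ft_force: [-0.9, -0.6, 3.4]
opening: 0.146
grip_force: 30.0
```

Run:
```python
from h import *
todo([544,19,163]); s=st()[0];print(s['opening']*95.1,s['grip_force'],s['moment'])
```

```text
t 13.53 tcp [543.7  20.  163.3] xdir -5.32 ydir -95.32 tilt z [ 3.e-04  0.e+00 -1.e+00] F [-0.9 -0.6  3.4]
tool shift [0.4 1.  0.3]
13.921408841959737 29.987606406211853 [0.0200056  0.18140744 0.05901272]
```

Request:
{"fn": "jog_arm", "kwargs": {
  "motion": [
    [0, 0, 0, -3, 0, -0.4, 5],
    [0, 0, 0, -6, 0, 0, 5],
    [0, 0, 0, -8, 0, 0, 5],
    [0, 0, 0, -8, 0, 0, 5]
  ]
}}

```text
t: 14.02
eef_pos: [518.0, 22.4, 163.5]
tcp_rot: [-3.142, 0.0, -0.093]
ft_force: [-0.0, -0.3, -0.9]
opening: 0.147
grip_force: 30.0
```

Run:
```python
from h import *
todo([544,19,163]); s=st()[0];print(s['opening']*95.1,s['grip_force'],s['moment'])
```

```text
t 14.03 tcp [518.   22.4 163.5] xdir -5.32 ydir -95.32 tilt z [-3.e-04  1.e-04 -1.e+00] F [-0.  -0.3 -0.9]
tool shift [26.2  0.9  0.4]
13.94230995494461 29.984827637672424 [-0.05820852  0.08934152  0.00677329]
```

Gripped at mid-tail, the fingertips would hit the dish floor first. I'll slide the keeper back onto its seat and regrip higher.

Request:
{"fn": "jog_arm", "kwargs": {
  "motion": [
    [0, 0, 0, 8, 0, 0, 5],
    [0, 0, 0, 8, 0, 0, 5],
    [0, 0, 0, 6, 0, 0.4, 5],
    [0, 0, 0, 0, 0, 0.2, 25],
    [0, 0, 0, 0, 0, 0, 25],
    [0, 0, 0, 0, 0, 0, 25],
    [0, 0, 0, 0, 0, -7, 25],
    [0, 0, 0, 0, 0, -7, 25],
    [0, 0, 0, 0, 0, 0, 25]
  ]
}}

```text
t: 15.15
eef_pos: [540.9, 20.3, 177.8]
tcp_rot: [-3.141, -0.002, -0.093]
ft_force: [0.4, 0.3, -0.6]
opening: 0.26
grip_force: 0.0
```

Request:
{"fn": "jog_arm", "kwargs": {
  "motion": [
    [0, 0, 0, 0, 0, 0, 5],
    [0, 0, 0, 0, 0, 0, 5],
    [0, 0, 0, 0, 0, 0, 5],
    [0, 0, 0, 0, 0, 0, 5]
  ]
}}

```text
t: 15.65
eef_pos: [540.6, 20.2, 176.8]
tcp_rot: [-3.142, 0.0, -0.093]
ft_force: [0.2, -0.3, 0.5]
opening: 0.143
grip_force: 30.0
```

Run:
```python
from h import *
todo([544,19,176.6]); s=st()[0];print(s['opening']*95.1,s['grip_force'],s['moment'])
```

```text
t 15.65 tcp [540.6  20.2 176.8] xdir -5.32 ydir -95.32 tilt z [-3.e-04  1.e-04 -1.e+00] F [ 0.2 -0.3  0.5]
tool shift [3.5 0.9 0.2]
13.628244405164969 30.000062584877014 [-0.07620204  0.24371383  0.00222895]
```

Request:
{"fn": "jog_arm", "kwargs": {
  "motion": [
    [0, 0, 0, -4, 0, -0.4, 5],
    [0, 0, 0, -8, 0, 0, 5],
    [0, 0, 0, -12, 0, 0, 5],
    [0, 0, 0, -15, 0, 0, 5],
    [0, 0, 0, -15, 0, 0, 5],
    [0, 0, 0, -15, 0, 0, 5],
    [0, 0, 0, -16, 0, 0, 5],
    [0, 0, 0, 0, 0, -5, 5],
    [0, 0, 0, 0, 0, -20, 5],
    [0, 0, 0, 0, 0, 0, 5]
  ]
}}

```text
t: 16.9
eef_pos: [456.8, 28.1, 203.4]
tcp_rot: [-3.141, -0.003, -0.093]
ft_force: [0.1, -0.3, -1.4]
opening: 0.147
grip_force: 30.0
```

Run:
```python
from h import *
todo([437.2,357.2,200]); s=st()[0];print(s['opening']*95.1,s['grip_force'],s['moment'],s['joints'])
```

```text
t 16.9 tcp [456.8  28.1 203.4] xdir -5.32 ydir -95.32 tilt z [ 3.2e-03 -2.0e-04 -1.0e+00] F [ 0.1 -0.3 -1.4]
tool shift [ -50.1 -325.9    3.3]
13.934236196263637 29.99964863061905 [-0.02016159  0.18313369 -0.00175641] [-8.31645905e-02  3.86405968e-01  2.05703882e+00  1.21087075e-04
  6.94991356e-01  1.58039490e+00]
```

Request:
{"fn": "jog_arm", "kwargs": {
  "motion": [
    [0, 0, 0, -5, -25, 0, 5],
    [0, 0, 0, -5, -38, 0, 5],
    [0, 0, 0, -5, -38, 0, 5],
    [0, 0, 0, -5, -38, 0, 5],
    [0, 0, 0, -5, -38, 0, 5],
    [0, 0, 0, -5, -38, 0, 5],
    [0, 0, 0, -5, -38, 0, 5],
    [0, 0, 0, -5, -38, 0, 5],
    [0, 0, 0, -5, -25, 0, 5],
    [0, 0, 0, -5, -10, 0, 5]
  ]
}}

```text
t: 18.15
eef_pos: [436.2, 358.4, 201.5]
tcp_rot: [3.141, 0.0, -0.092]
ft_force: [0.8, -1.0, -1.4]
opening: 0.143
grip_force: 30.0
```

Request:
{"fn": "jog_arm", "kwargs": {
  "motion": [
    [0, -2.5, 0, 0, 0, 0, 5],
    [0, -2.5, 0, 0, 0, 0, 5],
    [0, 0, 0, 0, 0, 0, 5]
  ]
}}

```text
t: 18.52
eef_pos: [436.8, 356.7, 201.9]
tcp_rot: [3.141, 0.087, -0.094]
ft_force: [-0.2, -1.0, -1.2]
opening: 0.146
grip_force: 30.0
```

Run:
```python
from h import *
todo([437.2,357.2,200]); s,e,R=st();print(s['opening']*95.1,s['grip_force'],s['joints'])
print('tip',e+R@[0,0,77.6])
c=cam('scene');P=cloud(c)
cv2.imwrite('pics/s2.png',cv2.resize(c['color'][80:280,270:510,::-1],(800,667))[:600])
```

```text
t 18.52 tcp [436.8 356.7 201.9] xdir -5.38 ydir -95.38 tilt z [-0.0868  0.0079 -0.9962] F [-0.2 -1.  -1.2]
tool shift [ 0.5 -0.5  1.9]
13.879566463917307 29.99970942735672 [0.54965757 0.52968554 1.77641321 0.06621541 0.90661957 2.17162623]
tip [430.04295624 357.35406009 124.59006469]
```

View pics/s2.png

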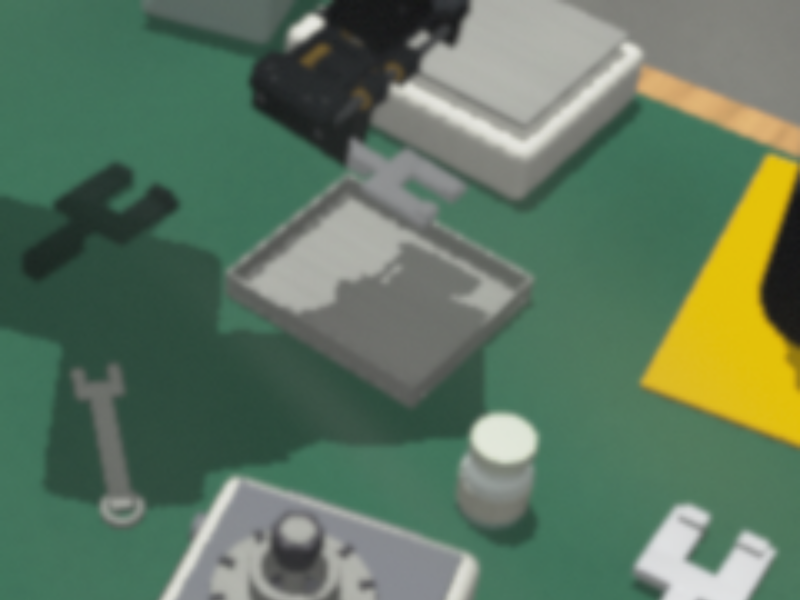

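Request:
{"fn": "jog_arm", "kwargs": {
  "motion": [
    [0, 0, 0, 6, 0, -0.5, 5],
    [0, 0, 0, 2.6, 0, 29.9, 5],
    [0, 0, 0, 2.6, 0, 29.9, 5],
    [0, 0, 0, 2.6, 0, 29.9, 5],
    [0, 0, 0, 1.3, 0, 14.9, 5],
    [0, 0, 0, 0.6, 0, 7, 5],
    [0, 0, 0, 0, 0, 0, 5]
  ]
}}

```text
t: 19.45
eef_pos: [442.6, 356.9, 90.6]
tcp_rot: [-3.141, 0.087, -0.093]
ft_force: [0.3, -0.6, -1.0]
opening: 0.147
grip_force: 30.0
```

Run:
```python
from h import *
s,e,R=st();print(s['ft_force'],s['opening'],s['t'])
print('tip',e+R@[0,0,77.6])
```

```text
[ 0.26827906 -0.5923659  -1.04482954] 0.1471921397746954 19.45
tip [435.91281663 357.5452865   13.27560325]
```

Request:
{"fn": "jog_arm", "kwargs": {
  "motion": [
    [0, 0, 0, 0.2, 0, 2, 5],
    [0, 0, 0, 0.1, 0, 1.5, 5],
    [0, 0, 0, 0.1, 0, 1, 5],
    [0, 0, 0, 0, 0, 0, 5]
  ]
}}

```text
t: 19.95
eef_pos: [442.5, 356.9, 86.0]
tcp_rot: [-3.141, 0.087, -0.093]
ft_force: [0.3, -0.5, 1.0]
opening: 0.146
grip_force: 30.0
```

Run:
```python
from h import *
s,e,R=st();print(s['ft_force'],s['opening'],s['t'])
print('tip',e+R@[0,0,77.6])
```

```text
[ 0.25461969 -0.48161973  0.97372859] 0.14601448146260979 19.95
tip [435.76810436 357.53461863   8.6878305 ]
```

Request:
{"fn": "jog_arm", "kwargs": {
  "motion": [
    [0, 0, 0, 0, 0, 0.6, 5],
    [0, 0, 0, 0, 0, 0, 5]
  ]
}}

```text
t: 20.2
eef_pos: [442.4, 356.9, 85.7]
tcp_rot: [-3.141, 0.087, -0.093]
ft_force: [-2.0, -0.2, 6.3]
opening: 0.145
grip_force: 30.0
```

Request:
{"fn": "jog_arm", "kwargs": {
  "motion": [
    [0, 0, 0, 0, 0, 0.6, 5],
    [0, 0, 0, 0, 0, 0, 5]
  ]
}}

```text
t: 20.45
eef_pos: [442.4, 356.9, 85.5]
tcp_rot: [-3.141, 0.087, -0.093]
ft_force: [-1.8, -1.6, 9.6]
opening: 0.142
grip_force: 30.0
```

Request:
{"fn": "jog_arm", "kwargs": {
  "motion": [
    [0, 0, 0, 0, 0, 0, 30],
    [0, 0, 0, 0, 0, 0, 30],
    [0, 0, 0, 0, 0, 0, 30],
    [0, 0, 0, 0, 0, 0, 30],
    [0, 0, 0, -1.5, 0, -15, 30],
    [0, 0, 0, -3, 0, -30, 30],
    [0, 0, 0, -4, 0, -40, 50],
    [0, 2.5, 0, -4, 0, -40, 95],
    [0, 2.5, 0, 0, 0, 0, 95],
    [0, 0, 0, 0, 0, 0, 95]
  ]
}}

```text
t: 21.7
eef_pos: [440.4, 357.0, 211.5]
tcp_rot: [-3.141, -0.001, -0.092]
ft_force: [-0.2, 0.0, -0.1]
opening: 0.681
grip_force: 0.0
```

Run:
```python
from h import *
todo([611.4,13.2,235]);
c=cam('side');P=cloud(c)
d=cam('scene')
A=cv2.resize(c['color'][130:230,190:310],(480,400),interpolation=3);B=cv2.resize(d['color'][120:220,325:445],(480,400),interpolation=3)
cv2.imwrite('pics/s3.png',cv2.resize(np.hstack([A,B]),(800,333))[...,::-1])
print([(np.round(r['location']),round(r['score'],2),P[int(r['location'][1]),int(r['location'][0])].round(1)) for r in env.recognise('side','keeper')[:4]])
```

```text
t 21.7 tcp [440.4 357.  211.5] xdir -5.3 ydir -95.3 tilt z [ 1.e-03  8.e-04 -1.e+00] F [-0.2  0.  -0.1]
tool shift [202.1 326.5 -23.6]
[(array([251., 182.]), 0.71, array([487.3, 362.3,  14.6])), (array([268., 407.]), 0.67, array([ 198.5, -287.3,   12.7])), (array([368., 167.]), 0.66, array([828.8, 250.8,   5. ])), (array([187., 227.]), 0.58, array([249.5, 281.2,  19.8]))]
```

View pics/s3.png

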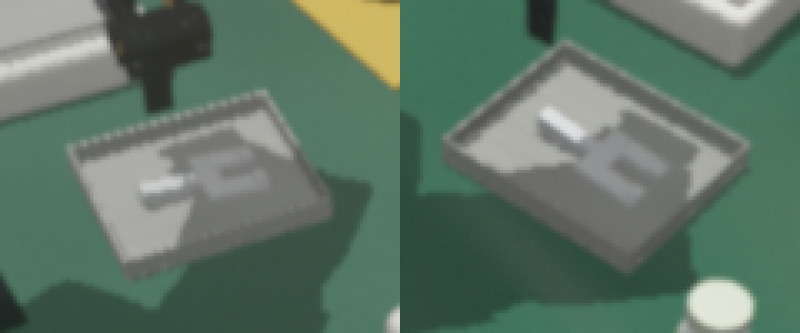

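Request:
{"fn": "jog_arm", "kwargs": {
  "motion": [
    [0, 0, 0, 10, 15, -20, 95],
    [0, 0, 0, 22, 36, -25, 95],
    [0, 0, 0, 22, 36, -10, 95],
    [0, 0, 0, 22, 36, 0, 95],
    [0, 0, 0, 22, 36, 0, 95],
    [0, 0, 0, 22, 36, 0, 95],
    [0, 0, 0, 22, 36, 0, 95],
    [0, 0, 0, 22, 36, 0, 95],
    [0, 0, 0, 22, 36, 0, 95],
    [0, 0, 0, 15, 23, 0, 95]
  ]
}}

```text
t: 23.1
eef_pos: [611.3, 11.8, 264.5]
tcp_rot: [-3.141, 0.002, -0.094]
ft_force: [0.3, 0.5, -0.4]
opening: 0.998
grip_force: 0.0
```

Request:
{"fn": "jog_arm", "kwargs": {
  "motion": [
    [0, 0, 0, 0, 0, 0, 95],
    [0, 0, 0, 0, 0, 0, 95]
  ]
}}

```text
t: 23.35
eef_pos: [610.3, 14.1, 264.7]
tcp_rot: [-3.141, 0.001, -0.093]
ft_force: [-0.4, -0.3, -0.2]
opening: 1.0
grip_force: 0.0
```

Run:
```python
from h import *
todo([611.2,13.1,161.6]);c=cam('wrist')
b=ortho(c,106,611.5,13,62.5,0.3125);a=ortho(c,145,611.5,13,25,0.125)
cv2.imwrite('pics/o4.png',np.hstack([a,b])[...,::-1])
```

```text
t 23.35 tcp [610.3  14.1 264.7] xdir -5.33 ydir -95.33 tilt z [-1.4e-03  5.0e-04 -1.0e+00] F [-0.4 -0.3 -0.2]
tool shift [  1.2   1.  103.1]
```

View pics/o4.png

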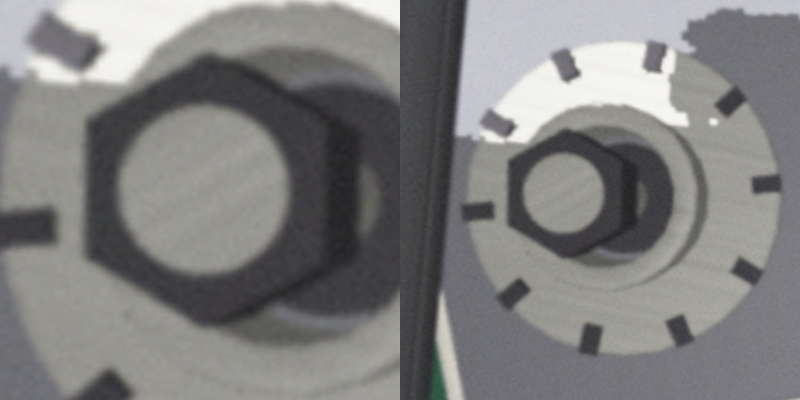

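Request:
{"fn": "jog_arm", "kwargs": {
  "motion": [
    [0, 0, 0, 1.2, 1, 0, 95],
    [0, 0, 0, 0, 0, 15, 95],
    [0, 0, 0, 0, 0, 25, 95],
    [0, 0, 0, 0, 0, 25, 95],
    [0, 0, 0, 0, 0, 20, 95],
    [0, 0, 0, 0, 0, 12, 95],
    [0, 0, 0, 0, 0, 4, 95],
    [0, 0, 0, 0, 0, 1.5, 95],
    [0, 0, 0, 0, 0, 0, 95]
  ]
}}

```text
t: 24.52
eef_pos: [611.9, 12.7, 163.2]
tcp_rot: [-3.141, -0.001, -0.093]
ft_force: [0.7, 0.3, 0.1]
opening: 0.995
grip_force: 0.0
```

Run:
```python
from h import *
todo([611.2,13.1,162])
```

```text
t 24.52 tcp [611.9  12.7 163.2] xdir -5.32 ydir -95.32 tilt z [ 8.e-04  0.e+00 -1.e+00] F [0.7 0.3 0.1]
tool shift [-0.7 -0.4  1.2]
```

Request:
{"fn": "jog_arm", "kwargs": {
  "motion": [
    [0, 0, 0, 0, 0, 0, 50],
    [0, 0, 0, 0, 0, 0, 50],
    [0, 0, 0, 0, 0, 0, 50],
    [0, 0, 0, 0, 0, 0, 50],
    [0, 0, 0, 0, 0, 0, 50],
    [0, 0, 0, 0, 0, 0, 50]
  ]
}}

```text
t: 25.28
eef_pos: [611.8, 12.6, 162.7]
tcp_rot: [-3.141, -0.0, -0.093]
ft_force: [-0.0, 0.5, 1.7]
opening: 0.622
grip_force: 30.0
```

Run:
```python
from h import *
todo([611.2,13.1,162]); s=st()[0];print(s['opening']*95.1,s['grip_force'],s['moment'])
```

```text
t 25.27 tcp [611.8  12.6 162.7] xdir -5.33 ydir -95.33 tilt z [ 1.e-04  1.e-04 -1.e+00] F [-0.   0.5  1.7]
tool shift [-0.6 -0.4  0.7]
59.1131800111103 30.000016065314412 [ 0.00987186  0.19544769 -0.07210421]
```

Request:
{"fn": "jog_arm", "kwargs": {
  "motion": [
    [0, 0, 0, 0, 0, -2, 50],
    [0, 0, 0, 0, 0, -4, 50],
    [0, 0, 0, 0, 0, -6, 50],
    [0, 0, 0, 0, 0, -8, 50],
    [0, 0, 0, 0, 0, 0, 50]
  ]
}}

```text
t: 25.9
eef_pos: [612.0, 12.6, 183.6]
tcp_rot: [-3.142, -0.002, -0.093]
ft_force: [-0.2, -0.6, -5.5]
opening: 0.622
grip_force: 30.0
```

Request:
{"fn": "jog_arm", "kwargs": {
  "motion": [
    [0, 0, 0, 0, 0, -10, 50],
    [0, 0, 0, 0, 0, -15, 50],
    [0, 0, 0, 0, 0, -15, 50],
    [0, 0, 0, 0, 0, -15, 50],
    [0, 0, 0, 0, 0, -15, 50],
    [0, 0, 0, 0, 0, -10, 50],
    [0, 0, 0, 0, 0, 0, 50],
    [0, 0, 0, 0, 0, 0, 50]
  ]
}}

```text
t: 26.9
eef_pos: [611.5, 12.6, 262.2]
tcp_rot: [-3.141, 0.001, -0.093]
ft_force: [-0.0, 0.2, -5.1]
opening: 0.623
grip_force: 30.0
```

Run:
```python
from h import *
todo([450,-339.5,262]); s=st()[0];print(s['opening']*95.1,s['grip_force'],s['moment'],s['joints'])
```

```text
t 26.9 tcp [611.5  12.6 262.2] xdir -5.32 ydir -95.32 tilt z [-8.e-04  2.e-04 -1.e+00] F [-0.   0.2 -5.1]
tool shift [-1.282e+02  3.656e+02  3.000e-01]
59.236554092876524 29.998916974291205 [-0.02564491  0.20976762  0.04171674] [-8.73421881e-02  5.02588410e-01  1.62710291e+00  1.28114027e-04
  1.01272293e+00  1.57632318e+00]
```

Request:
{"fn": "jog_arm", "kwargs": {
  "motion": [
    [0, 0, 0, -5, 15, 0, 50],
    [0, 0, 0, -9, 25, 0, 50],
    [0, 0, 0, -12, 35, 0, 50],
    [0, 0, 0, -13, 38, 0, 50],
    [0, 0, 0, -14, 40, 0, 50],
    [0, 0, 0, -14, 40, 0, 50],
    [0, 0, 0, -14, 40, 0, 50],
    [0, 0, 0, -14, 40, 0, 50],
    [0, 0, 0, -13, 38, 0, 50],
    [0, 0, 0, -11, 30, 0, 50]
  ]
}}

```text
t: 28.15
eef_pos: [460.1, -317.7, 262.3]
tcp_rot: [-3.141, 0.001, -0.094]
ft_force: [0.1, 0.7, -5.6]
opening: 0.63
grip_force: 30.0
```

Request:
{"fn": "jog_arm", "kwargs": {
  "motion": [
    [0, 0, 0, -6, 17, 0, 50],
    [0, 0, 0, -3, 8, 0, 50],
    [0, 0, 0, 0, 0, 0, 50],
    [0, 0, 0, 0, 0, 0, 50]
  ]
}}

```text
t: 28.65
eef_pos: [450.7, -339.2, 262.6]
tcp_rot: [-3.141, 0.0, -0.092]
ft_force: [0.4, -0.9, -5.3]
opening: 0.623
grip_force: 30.0
```

Run:
```python
from h import *
todo([450,-339.5,105]); s=st()[0];print(s['opening']*95.1,s['grip_force'],s['joints'])
c=cam('scene');cv2.imwrite('pics/s4.png',cv2.resize(c['color'][230:440,90:370,::-1],(800,600)))
```

```text
t 28.65 tcp [ 450.7 -339.2  262.6] xdir -5.27 ydir -95.27 tilt z [ 0.e+00  3.e-04 -1.e+00] F [ 0.4 -0.9 -5.3]
tool shift [ -0.7   0.4 157.6]
59.28291327370345 29.998928289860487 [-7.62328694e-01  4.37380567e-01  1.74524384e+00  2.62704655e-04
  9.59155128e-01  9.00363245e-01]
```

View pics/s4.png

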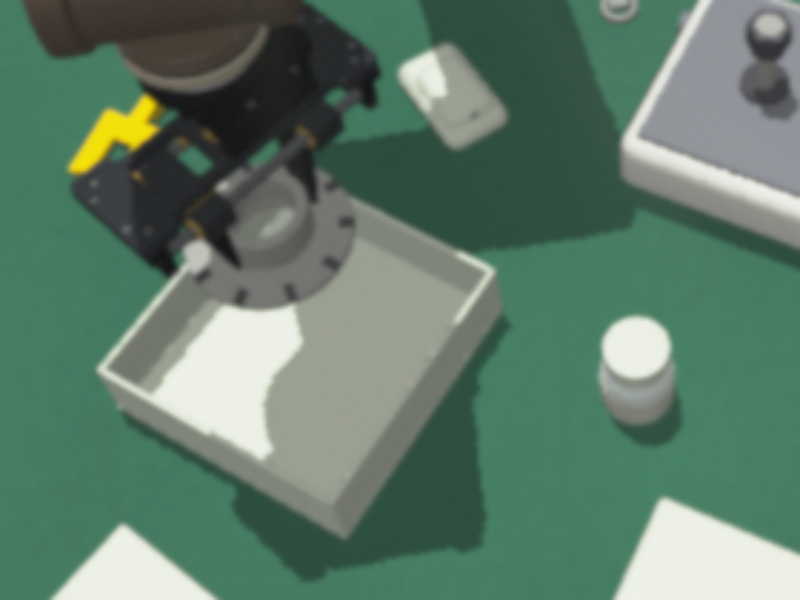

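Request:
{"fn": "jog_arm", "kwargs": {
  "motion": [
    [0, 0, 0, 0, 0, 15, 50],
    [0, 0, 0, 0, 0, 25, 50],
    [0, 0, 0, 0, 0, 30, 50],
    [0, 0, 0, 0, 0, 30, 50],
    [0, 0, 0, 0, 0, 25, 50],
    [0, 0, 0, 0, 0, 20, 50],
    [0, 0, 0, 0, 0, 10, 50],
    [0, 0, 0, 0, 0, 3, 50],
    [0, 0, 0, 0, 0, 2, 50],
    [0, 0, 0, 0, 0, 0, 50]
  ]
}}

```text
t: 29.95
eef_pos: [450.5, -340.0, 103.1]
tcp_rot: [3.141, -0.001, -0.093]
ft_force: [-0.2, -1.3, -5.5]
opening: 0.62
grip_force: 30.0
```

Request:
{"fn": "jog_arm", "kwargs": {
  "motion": [
    [0, 0, 0, 0, 0, 1.5, 50],
    [0, 0, 0, 0, 0, 1.5, 50],
    [0, 0, 0, 0, 0, 0, 50]
  ]
}}

```text
t: 30.32
eef_pos: [450.3, -339.9, 99.6]
tcp_rot: [-3.141, 0.0, -0.093]
ft_force: [-0.0, -1.0, -5.5]
opening: 0.619
grip_force: 30.0
```

Request:
{"fn": "jog_arm", "kwargs": {
  "motion": [
    [0, 0, 0, 0, 0, 1, 50],
    [0, 0, 0, 0, 0, 0.7, 50],
    [0, 0, 0, 0, 0, 0, 50]
  ]
}}

```text
t: 30.7
eef_pos: [450.3, -339.9, 97.9]
tcp_rot: [-3.141, 0.0, -0.093]
ft_force: [1.0, 0.1, -4.3]
opening: 0.625
grip_force: 30.0
```

Request:
{"fn": "jog_arm", "kwargs": {
  "motion": [
    [0, 0, 0, 0, 0, 0.5, 50],
    [0, 0, 0, 0, 0, 0, 50]
  ]
}}

```text
t: 30.95
eef_pos: [450.4, -339.9, 97.4]
tcp_rot: [-3.141, -0.0, -0.093]
ft_force: [0.4, -0.0, -6.5]
opening: 0.626
grip_force: 30.0
```

Request:
{"fn": "jog_arm", "kwargs": {
  "motion": [
    [0, 0, 0, 0, 0, 0.5, 50],
    [0, 0, 0, 0, 0, 0, 50]
  ]
}}

```text
t: 31.2
eef_pos: [450.3, -339.9, 96.9]
tcp_rot: [-3.141, 0.0, -0.093]
ft_force: [0.6, 0.4, -6.2]
opening: 0.624
grip_force: 30.0
```

Request:
{"fn": "jog_arm", "kwargs": {
  "motion": [
    [0, 0, 0, 0, 0, 0.5, 50],
    [0, 0, 0, 0, 0, 0, 50]
  ]
}}

```text
t: 31.45
eef_pos: [450.3, -339.9, 96.7]
tcp_rot: [3.142, -0.0, -0.093]
ft_force: [-1.5, 0.6, 0.5]
opening: 0.624
grip_force: 30.0
```

Request:
{"fn": "jog_arm", "kwargs": {
  "motion": [
    [0, 0, 0, 0, 0, 0.5, 50],
    [0, 0, 0, 0, 0, 0, 50]
  ]
}}

```text
t: 31.7
eef_pos: [450.4, -339.9, 96.7]
tcp_rot: [3.141, -0.0, -0.093]
ft_force: [-2.8, 2.2, 7.8]
opening: 0.627
grip_force: 30.0
```

Request:
{"fn": "jog_arm", "kwargs": {
  "motion": [
    [0, 0, 0, 0, 0, 0.4, 50],
    [0, 0, 0, 0, 0, 0, 50]
  ]
}}

```text
t: 31.95
eef_pos: [450.4, -339.9, 96.6]
tcp_rot: [3.141, -0.001, -0.093]
ft_force: [-3.4, 2.6, 12.3]
opening: 0.624
grip_force: 30.0
```

Request:
{"fn": "jog_arm", "kwargs": {
  "motion": [
    [0, 0, 0, 0, 0, -0.8, 50],
    [0, 0, 0, 0, 0, 0, 65],
    [0, 0, 0, 0, 0, 0, 75],
    [0, 0, 0, 0, 0, 0, 85],
    [0, 0, 0, 0, 0, 0, 85],
    [0, 0, 0, 0, 0, 0, 85],
    [0, 0, 0, 0, 0, -10, 85],
    [0, 0, 0, 0, 0, -25, 85],
    [0, 0, 0, 0, 0, -40, 85],
    [0, 0, 0, 0, 0, -40, 85]
  ]
}}

```text
t: 33.2
eef_pos: [450.2, -339.8, 213.1]
tcp_rot: [-3.142, -0.0, -0.093]
ft_force: [-0.1, -0.1, 1.5]
opening: 0.892
grip_force: 0.0
```

Request:
{"fn": "jog_arm", "kwargs": {
  "motion": [
    [0, 0, 0, 0, -30, -40, 85],
    [0, 0, 0, 0, -40, 0, 85],
    [0, 0, 0, 0, -40, 0, 85],
    [0, 0, 0, 0, -30, 0, 85],
    [0, 0, 0, 0, 0, 0, 85]
  ]
}}

```text
t: 33.83
eef_pos: [463.3, -199.0, 252.2]
tcp_rot: [3.141, -0.001, -0.091]
ft_force: [-0.2, 0.3, 0.4]
opening: 0.894
grip_force: 0.0
```

Run:
```python
from h import *
s=st()[0];print(s['t'],s['eef_pos'],s['ft_force'])
c=cam('side');d=cam('scene')
for n,k in (('side',c),('scene',d)):
    p=cloud(k).reshape(-1,3);q=p[(np.hypot(p[:,0]-450.4,p[:,1]+339.9)<70)]
    h=q[(q[:,2]>30)];D=q[(q[:,2]>8)&(q[:,2]<20)];print(n,len(h),np.median(h,0).round(1),np.percentile(h[:,2],[5,95]).round(1),np.median(D,0).round(1))
A=cv2.resize(c['color'][300:440,300:460],(400,350));B=cv2.resize(d['color'][280:420,120:280],(400,350))
cv2.imwrite('pics/s5.png',np.hstack([A,B])[...,::-1])
```

```text
33.825 [ 463.33900991 -199.01208734  252.17633032] [-0.17304775  0.30452624  0.42747328]
side 806 [ 453.7 -285.9  262.4] [ 33.8 297.4] [ 441.7 -347.7   12.3]
scene 947 [ 459.6 -287.4  284.2] [ 33.6 452.3] [ 460.4 -346.7   11.4]
```

View pics/s5.png

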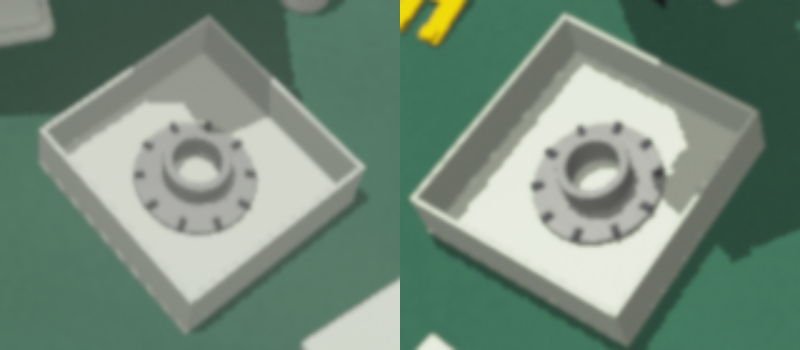

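The cutter lies flat, hub up, in the middle of the tub: (195,175) in the side crop and (598,185) in the scene crop. The keeper is in the dish, so I'm handing the job in.

```bash
python3 -c "
from cell import env
print(env.job_done())"
```

```text
the job is handed in; nothing more can be done
None
```

The job is handed in at about 34 s: nut backed off by about 2.7 rad plus its starting turn (end stop not felt), keeper flat in the steel dish, cutter flat and hub up on the tub floor, and nothing else on the table touched.

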